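Swap an empty parts bin for a filled one without spilling

TASK

Restock the bench rack: first lift the empty bin out of its bay by its handle and stand it on the middle of the rubber mat, then lift the filled bin by its handle, carry it level so that none of the loose fittings falls out, and set it down, not drop it, flat on the board in the bay you emptied, with its low front facing out like its neighbours. Leave the two stock bins, the carton and the tape roll where they are.

Things in the scene. Friction and masses are not known exactly. Their poses are not given: they have to be found in the camera images.
- rack: Fixed low grey rack, 158 mm deep (x), 334 wide (y). Origin: centre of its underside; x to its back, y left, open front (-x) to the robot. Chipboard board, top 50 mm up. Three bays centred at y = -110, 0, +110 mm, each 106 wide, 150 deep inside. Dividers (4 mm thick) and back stop rise 30 mm above the board, front lip 8. Two bays hold stock bins, one (any) the empty bin.
- rack_mid (a point): Centre of the middle bay, on the top of the rack's board; axes as the rack's. A bin in a bay has 8 mm to spare on either side and 10 mm in front and behind.
- full_bin_center (a point): Filled bin, on the bench left or right of centre, before the rack. Whitish open parts bin, 130 mm long (x), 90 wide (y); walls 4 mm thick, 44 high, but the front wall (-x end) and front 34 mm of the sides only 24 high; floor 5 mm. Plywood carrying handle above its middle. This point: its middle, 50 mm above its underside, z up. Front within about 0.5 rad of facing -x. With fittings 0.35 to 0.5 kg.
- full_bin_handle (a point): Centre of the filled bin's handle, 35 mm straight above the bin's middle: a flat plywood bar 72 mm long (x), 10 thick (y), 70 to 100 mm above the bin's underside, on two posts at its ends that stand on a lengthwise partition (8 mm thick, its top 36 mm above the underside).
- full_bin_front (a point): Point on the low front end of the filled bin, 65 mm ahead (-x) of the bin's middle, 50 mm above its underside.
- empty_bin_center (a point): The empty bin, of the same shape, size and handle as the filled bin, standing in one of the rack's bays at the start, its low front towards the robot. This point is its middle, 50 mm above its underside, the handle bar's centre 35 mm straight above.
- mat_center (a point): Black rubber mat for empties, 170 x 170 mm, 4 mm thick, fixed flat on the bench on the other side from the filled bin. This point is the centre of its top face; axes along its edges, z up.
- stock_a_center (a point): Bystander: stock bin of the same shape and size, holding small cartons, in one of the other bays. This point is its middle, 50 mm above its underside; its handle's top is 50 mm above this point.
- stock_b_center (a point): Bystander: stock bin of the same shape and size, holding black rubber mounts, in the remaining other bay. This point is its middle, 50 mm above its underside; its handle's top is 50 mm above this point.
- carton_center (a point): Bystander: small closed carton 50 x 60 mm, 50 mm high, on the bench in front of the rack. This point is its centre.
- tape_roll_center (a point): Bystander: roll of brown packing tape lying flat, 90 mm across, 48 mm high, right of the rack. This point is its centre.
- bushing0_center (a point): Loose steel bushing, 22 mm diameter, 26 mm long, lying on its side in the filled bin; it rolls. This point is its centre.
- bushing1_center (a point): Loose steel bushing, 22 mm diameter, 26 mm long, lying on its side in the filled bin; it rolls. This point is its centre.
- bushing2_center (a point): Loose steel bushing, 22 mm diameter, 26 mm long, lying on its side in the filled bin; it rolls. This point is its centre.
- collar0_center (a point): Loose flat steel collar, 26 mm diameter, 12 mm thick, in the filled bin. This point is its centre.
- collar1_center (a point): Loose flat steel collar, 26 mm diameter, 12 mm thick, in the filled bin. This point is its centre.
- collar2_center (a point): Loose flat steel collar, 26 mm diameter, 12 mm thick, in the filled bin. This point is its centre.

How it is judged:
By the outcome, as a careful person would: the job done as asked, in the order asked, and still so for the second after the job is handed in, with the robot touching nothing.
It also fails if it takes over 72 s, if anything falls off the work surface, if the arm or the gripper's body presses on something with over 40 N, if the wrist force passes 120 N, or if a joint passes its speed limit or range.

ROBOT

A 6-joint arm with a two-finger parallel gripper is mounted at the origin on the work surface. World frame = base frame: x ahead of the robot, y to its left, z up, the work surface at z = 0. Lengths are in m, angles in degrees, forces in N, time in s.
With the tool pointing down it reaches from about 0.3 to 0.875 m from the base axis. Payload 6.4 kg.
Tool frame: the origin (TCP) lies midway between the tips of the shut fingers; the grasp point (between the pads) lies 19 mm behind it; z points along the fingers, x is the direction in which the jaws open and shut, and the axes are right-handed (so a half turn about z gives the same grasp; the last joint's range is limited). The gripper opens to 88 mm and grips with 3 to 60 N. Pads are 18 mm wide; open, the fingers measure 123 mm over their backs; the gripper's body (75 mm by 187 mm) begins 45 mm behind the grasp point.
Start: joints at [-84.357, 10.359, 92.074, -0, 77.567, -11.82], TCP at [0.173, -0.549, 0.239] pointing down, gripper open.
Joint ranges: [-171.53, 171.53], [-51.25, 118.39], [17.06, 147.69], [-65.23, 245.23], [0, 150.52], [-178.68, 178.68]. Speed limits (degrees/s): [147.25, 147.25, 172.46, 180, 180, 180].

INTERFACE

Orientations are given as [roll, pitch, yaw] about the fixed x, y, z axes, in that order (R = Rz(yaw) Ry(pitch) Rx(roll)).
In Python, from station import get_obs, eyes, job, trace, landmark_of gives the robot as it stands.
- The arm moves only by the shell command python3 -m handwheel 'ROWS'. ROWS is JSON, a list that holds one entry, the list of rows, each a list of 7 numbers: the opening, from 0 (shut) to 1 (fully open), then the shift along the tool's x, y, z in mm, then the turn, a rotation vector about the tool's x, y, z in rad. In form: [[[hand, x, y, z, wx, wy, wz], ...]]. A call has 1 to 10 rows; each row is the pose to reach, as a shift and turn from the pose commanded when the call began, along the tool's axes at that moment; what a row does not reach only later rows make up. A row lasts 1/12 s, in which the tool goes at most 41.7 mm and 7.16 degrees, less where a joint would pass 70% of its speed; a pose out of reach is approached as far as the arm can. A call with a gripper value outside its range is refused whole. The fingers move at their own pace and stop on an object; the grip force is fixed at half the most. Time passes only in rows, so rows that repeat a pose let the fingers close. It gives the time, the measured TCP pose, the force and the opening at its end, in the units of the state.
- get_obs(): the state, without advancing time (a new reading comes with each control period).
- eyes.capture(name): name is "side" or "top"; returns a dict with "img" (420x560x3 uint8, red, green, blue), "z_map" (420x560 float32, m along the optical axis (not along the pixel's ray), 0 where there is no reading), "fx", "fy", "cx", "cy" (pixels), "k1" (the pictures are not rectified: a ray, as slopes to the right and down, at radius r is drawn at 1 + k1 r^2 times it, then the intrinsics apply), "R" (3x3) and "t" (3): a world point X has camera coordinates R X + t. Camera axes: x right, y down, z forward; pixel columns grow to the right and rows downward; lengths in m; the calibration is good to about 2 mm. A picture is of the moment at which its call begins.
- job.job_done(): hands the job in, once; it reports no verdict.
Trained networks look in the newest picture that a camera, given by its name, has taken for a name from the list of things; names that differ only in an ending like _2 or _b are one class to them, and where a whole thing is asked for, a point or a joint stands for the part that bears it (a point fixed in the world has none). Each returns a list of dicts, best first, with "confidence" (0 to 1); they miss things now and then, are a little off and sometimes report something else, mostly with a low value. They report only what shows in the picture. A call takes as long as a camera call.
- trace(camera, target): "pixels" (420x560 bool, what is visible of it).
- landmark_of(camera, target): "point" ([x, y, z] in m, in world coordinates, good to about 4 mm: a listed point, or the origin of a listed thing).
The state is a dict: "time": time; "joint_positions": joint angles; "qd": joint speeds; "effort": joint torques, N m; "tool_pos": TCP position; "orientation": TCP orientation; "wrist_force": force on the tool from outside, world axes, zero at the start; "torque": the same for the moment, N m; "finger_gap": opening from 0.0 (shut) to 1.0 (fully open).
Only numpy, scipy, OpenCV 4.12 (cv2) and the standard library are available. Lean on these libraries where they do the work, as an engineer would, in place of code of your own. Each camera call takes 0.05 s, during which the arm holds its last target.

## Working session

There is one attempt and no reset: what is moved stays moved. The work goes in short steps, Python scripts to look and compute and a shell command to move; the robot and the scene stay as the last step left them, time stands still between calls to the robot, and variables do not carry over. Pictures are saved under pics/ and viewed, and the job is handed in when it is done.

```bash
ls; mkdir -p pics; cat > h.py <<'E'
import numpy as np,cv2,json
from station import get_obs, eyes, job, trace, landmark_of
def snap(cam,name):
    c=eyes.capture(cam); cv2.imwrite(f'pics/{name}.png',cv2.cvtColor(c['img'],cv2.COLOR_RGB2BGR)); return c
def cloud(c):
    h,w=c['z_map'].shape
    u,v=np.meshgrid(np.arange(w),np.arange(h))
    K=np.array([[c['fx'],0,c['cx']],[0,c['fy'],c['cy']],[0,0,1.]])
    p=cv2.undistortPoints(np.stack([u,v],-1).reshape(-1,1,2).astype(np.float64),K,np.array([c['k1'],0,0,0.]) ).reshape(h,w,2)
    z=c['z_map']; P=np.dstack([p[...,0]*z,p[...,1]*z,z])
    X=(P-np.array(c['t']))@np.array(c['R'])
    X[z==0]=np.nan
    return X
E
python3 - <<'E'
from h import *
o=get_obs(); print(o)
for cam in ['top','side']:
    c=snap(cam,cam+'0'); print(cam,np.round(-np.array(c['R']).T@np.array(c['t']),3))
    for n in ['rack','rack_mid','full_bin_center','full_bin_handle','full_bin_front','empty_bin_center','mat_center','stock_a_center','stock_b_center','carton_center','tape_roll_center']:
        r=landmark_of(cam,n); print(n,[(np.round(q['point'],4).tolist(),round(q['confidence'],2)) for q in r[:3]])
E
```

```text
pics
{'time': 0.0, 'joint_positions': array([-8.43582776e+01,  1.04004893e+01,  9.21312940e+01, -2.05829379e-04,
        7.75667673e+01, -1.18198353e+01]), 'qd': array([-0.05202022,  0.03221386,  0.00544676, -0.08112551,  0.15196038,
       -0.03133171]), 'effort': array([-9.00795726e-05, -4.33862865e+01, -3.41850257e+01,  7.02906051e-02,
        3.85236356e-02, -1.34406068e-04]), 'tool_pos': array([ 0.17250292, -0.5479579 ,  0.23782697]), 'orientation': array([-1.79980010e+02,  9.65021360e-02, -7.25383809e+01]), 'wrist_force': array([-0.34966944, -0.39883324, -0.04993803]), 'torque': array([-0.00699281,  0.05899168, -0.02352615]), 'finger_gap': 1.0012731433975604}
top [ 0.307 -0.004  1.058]
rack []
rack_mid []
full_bin_center [([0.3939, 0.267, 0.0503], 0.82), ([0.6276, 0.023, 0.0965], 0.59)]
full_bin_handle [([0.3977, 0.2726, 0.0863], 0.59)]
full_bin_front [([0.3359, 0.2589, 0.0463], 0.87)]
empty_bin_center [([0.6236, 0.1319, 0.0938], 0.65), ([0.4053, -0.3326, 0.0041], 0.57)]
mat_center [([0.4056, -0.331, 0.0047], 0.96)]
stock_a_center [([0.6261, 0.0209, 0.0992], 0.78)]
stock_b_cent
[... 178 characters left out ...]
0.6252, 0.0237, 0.0003], 0.56), ([0.3314, 0.2573, 0.0513], 0.43)]
rack_mid []
full_bin_center [([0.3939, 0.2716, 0.0535], 0.91), ([0.432, -0.042, 0.0241], 0.54)]
full_bin_handle [([0.3948, 0.2735, 0.0868], 0.94), ([0.3345, 0.2579, 0.0517], 0.62)]
full_bin_front [([0.3321, 0.2604, 0.0531], 0.8)]
empty_bin_center [([0.6189, 0.1302, 0.1008], 0.91)]
mat_center [([0.4053, -0.3301, 0.0029], 0.7), ([0.4322, -0.0382, 0.0257], 0.22), ([0.6801, -0.3743, 0.0196], 0.21)]
stock_a_center [([0.6234, 0.0256, 0.1014], 0.66)]
stock_b_center [([0.6294, -0.0875, 0.1014], 0.62), ([0.681, -0.3745, 0.0228], 0.57)]
carton_center [([0.4322, -0.0373, 0.0263], 0.93)]
tape_roll_center [([0.6782, -0.3757, 0.022], 0.68)]
```

View pics/top0.png

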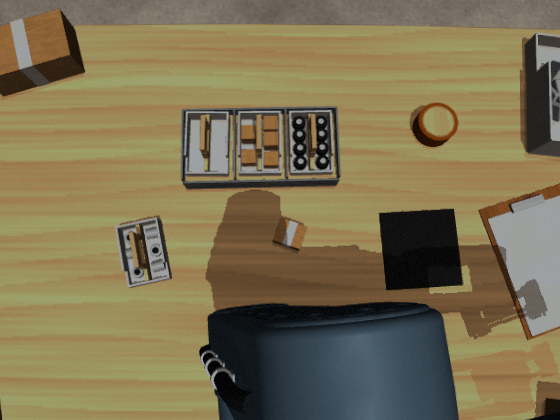

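View pics/side0.png

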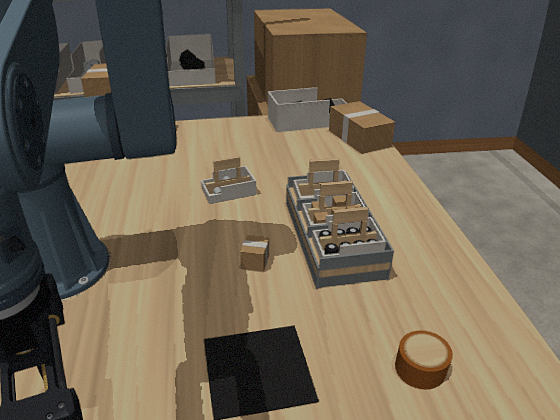

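```bash
cat >> h.py <<'E'
def rect(P):
    (c,s,a)=cv2.minAreaRect((P[:,:2]*1000).astype(np.float32)); return np.round(c,1),np.round(s,1),round(a,1)
E
python3 - <<'E'
from h import *
for cam in ['top','side']:
    c=eyes.capture(cam); X=cloud(c); 
    # bars of handles
    for nm,ctr,zl,zh in [('empty',(.62,.13),.140,.156),('stockA',(.624,.023),.140,.156),('stockB',(.625,-.086),.140,.156),('full',(.395,.272),.093,.106)]:
        m=(np.hypot(X[...,0]-ctr[0],X[...,1]-ctr[1])<.05)&(X[...,2]>zl)&(X[...,2]<zh)
        P=X[m]; 
        if len(P)<10: print(cam,nm,len(P)); continue
        v,u=np.nonzero(m)
        print(cam,nm,len(P),'zmed',np.round(np.median(P[:,2]),4),'med',np.round(np.median(P,0),4),rect(P),'px',u.mean().round(),v.mean().round())
    m=(abs(X[...,0]-.395)<.12)&(abs(X[...,1]-.27)<.12)&(X[...,2]>.018)&(X[...,2]<.06)
    print(cam,'full outline',rect(X[m]))
    for t in ['mat_center','empty_bin_center']:
        r=trace(cam,t)
        for q in r[:2]:
            v,u=np.nonzero(q['pixels']); P=X[q['pixels']];P=P[~np.isnan(P[:,0])]; print(t,q['confidence'],u.mean().round(),v.mean().round(),np.round(np.median(P,0),3),rect(P))
    g=(abs(X[...,0]-.4)<.03)&(abs(X[...,1]-.05)<.03); print('bench z',np.nanmedian(X[g][:,2]))
E
```

```text
top empty 207 zmed 0.1508 med [0.6205 0.1313 0.1508] (array([622.1, 132.1]), array([72.1, 10.6]), 0.1) px 203.0 133.0
top stockA 180 zmed 0.1506 med [0.6217 0.0228 0.1506] (array([622.8,  22.9]), array([71.3,  8.2]), 0.1) px 258.0 132.0
top stockB 197 zmed 0.1507 med [ 0.6245 -0.0852  0.1507] (array([624.8, -85.6]), array([72.4, 10.4]), 1.1) px 313.0 132.0
top full 204 zmed 0.1006 med [0.3975 0.2702 0.1006] (array([397.2, 270.8]), array([70.4, 10.7]), 12.4) px 134.0 249.0
top full outline (array([397.6, 270.2]), array([129.5,  90.8]), 12.5)
mat_center 0.79 420.0 249.0 [ 0.404 -0.331  0.005] (array([ 405.2, -331.5]), array([170. , 171.4]), 3.5)
empty_bin_center 0.82 207.0 143.0 [0.623 0.129 0.059] (array([623.8, 132.3]), array([ 90.3, 133.4]), 89.2)
empty_bin_center 0.3 158.0 265.0 [0.371 0.238 0.026] (array([371.5, 237.4]), array([30.2, 25.5]), 82.4)
bench z 0.0008516534739827868
side empty 179 zmed 0.1479 med [0.622  0.13   0.1479] (array([621.5, 133. ]), array([71.2, 15.5]), 0.1) px 324.0 161.0
side stockA 210 zmed 0.1477 med [0.622  0.019  0.1477] (array([623. ,  20.4]), array([15.5, 72.6]), 88.5) px 336.0 185.0
side stockB 249 zmed 0.1483 med [ 0.6246 -0.0898  0.1483] (array([624.6, -86.1]), array([73.1, 15.9]), 1.8) px 350.0 211.0
side full 119 zmed 0.099 med [0.3962 0.2678 0.099 ] (array([396.6, 269.2]), array([68.6, 14.2]), 11.5) px 226.0 160.0
side full outline (array([396.7, 272.4]), array([130. ,  99.9]), 11.9)
mat_center 0.83 257.0 373.0 [ 0.404 -0.342  0.005] (array([ 405.7, -329.2]), array([173.1, 178.1]), 3.5)
empty_bin_center 0.77 319.0 177.0 [0.611 0.131 0.088] (array([636.1, 260. ]), array([359.9, 133.6]), 82.2)
bench z 0.0011594211103700324
```

```bash
python3 - <<'E'
from h import *
c=eyes.capture('top'); X=cloud(c)
m=(abs(X[...,0]-.625)<.13)&(abs(X[...,1]-.023)<.2)&(X[...,2]>.045)&(X[...,2]<.09)
P=X[m]; print('rack>45mm',rect(P))
m=(abs(X[...,0]-.625)<.13)&(abs(X[...,1]-.023)<.2)&(X[...,2]>.074)&(X[...,2]<.086)
P=X[m]; print('rack 80',len(P),rect(P))
# back stop points, dividers
b=P[P[:,0]>.69]; l=np.polyfit(b[:,1],b[:,0],1); print('back',len(b),l, np.degrees(l[0]), b[:,0].min(),b[:,0].max())
for y0 in (.188,.078,-.032,-.142):
    d=P[(abs(P[:,1]-y0)<.012)&(P[:,0]<.69)]
    if len(d)>5: print('div',y0,len(d),np.round([np.median(d[:,1]),d[:,1].min(),d[:,1].max()],4),np.polyfit(d[:,0],d[:,1],1))
for nm,y0 in [('e',.132),('a',.023),('b',-.0855)]:
    m=(abs(X[...,0]-.625)<.09)&(abs(X[...,1]-y0)<.048)&(X[...,2]>.088)&(X[...,2]<.098)
    print(nm,rect(X[m]))
r=cv2.resize(cv2.cvtColor(c['img'][90:200,170:350],cv2.COLOR_RGB2BGR),None,fx=4,fy=4,interpolation=cv2.INTER_CUBIC); cv2.imwrite('pics/rack.png',r)
E
```

```text
rack>45mm (array([624.2,  20.7]), array([161.5, 333.7]), 1.2)
rack 80 3320 (array([626.6,  20.8]), array([156.6, 333.6]), 1.1)
back 467 [-0.01726662  0.70021136] -0.9893046008306698 0.6903196759609821 0.706972892550253
div 0.188 179 [0.1845 0.1761 0.1876] [0.02730611 0.16744812]
div 0.078 179 [0.0766 0.0665 0.0899] [0.02853918 0.06046758]
div -0.032 168 [-0.034  -0.0427 -0.0214] [ 0.00282447 -0.03538379]
div -0.142 157 [-0.1432 -0.1469 -0.1304] [-0.00080193 -0.14218659]
e (array([628.8, 132.5]), array([ 90.4, 133.7]), 89.6)
a (array([626.5,  22.4]), array([125.7,  88.6]), 0.2)
b (array([628. , -85.5]), array([128.7,  90.2]), 1.1)
```

View pics/rack.png

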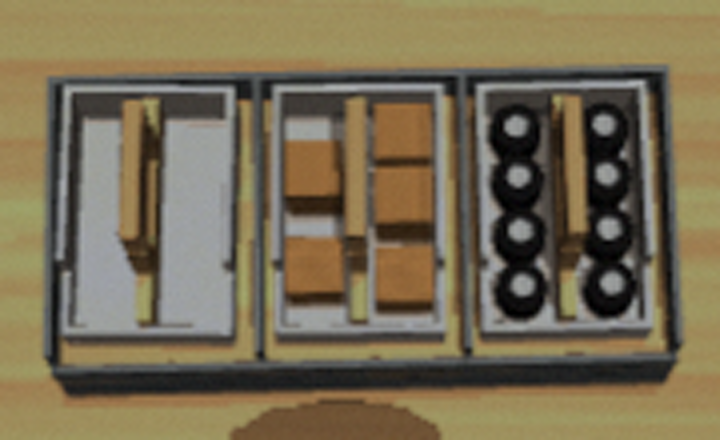

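```bash
cat >> h.py <<'E'
from scipy.spatial.transform import Rotation as Ro
def go(x,y,z,yaw):
    o=get_obs(); R=Ro.from_euler('xyz',o['orientation'],degrees=True)
    d=R.inv().apply(np.array([x,y,z])-o['tool_pos'])*1000
    w=(R.inv()*Ro.from_euler('xyz',[180,0,yaw],degrees=True)).as_rotvec()
    print('t',round(o['time'],2),'pos',np.round(o['tool_pos'],4),'rpy',np.round(o['orientation'],2),'gap',round(o['finger_gap'],3),'F',np.round(o['wrist_force'],1),'\n shift',np.round(d,1),'turn',np.round(w,4))
E
python3 - <<'E'
from h import *
go(.622,.132,.25,-90)
E
```

```text
t 1.55 pos [ 0.1726 -0.5485  0.2387] rpy [180.     0.   -72.54] gap 1.001 F [ 0.4  0.  -0.4] 
 shift [-514.3 -632.9  -11.3] turn [0.     0.     0.3048]
```

```bash
python3 -m handwheel '[[[1,-10,-12,0,0,0,0],[1,-30,-37,-2,0,0,0.02],[1,-52,-64,-5,0,0,0.05],[1,-75,-92,-8,0,0,0.1],[1,-99,-122,-11,0,0,0.15],[1,-123,-152,-11,0,0,0.2],[1,-147,-182,-11,0,0,0.25],[1,-171,-212,-11,0,0,0.305],[1,-195,-242,-11,0,0,0.305],[1,-219,-271,-11,0,0,0.305]]]'
python3 - <<'E'
from h import *
go(.622,.132,.25,-90)
E
```

```text
time: 2.38
tool_pos: [0.3661, -0.2566, 0.25]
orientation: [-180.0, -0.0, -90.0]
wrist_force: [1.5, -0.7, -1.5]
finger_gap: 1.0
t 2.38 pos [ 0.3661 -0.2566  0.25  ] rpy [-1.7996e+02 -4.0000e-02 -9.0040e+01] gap 1.0 F [ 1.5 -0.7 -1.5] 
 shift [-3.888e+02 -2.556e+02 -1.000e-01] turn [-0.0007 -0.0006 -0.0008]
```

```bash
python3 -m handwheel '[[[1,-30,-20,0,0,0,0],[1,-61,-40,0,0,0,0],[1,-92,-60,0,0,0,0],[1,-123,-81,0,0,0,0],[1,-154,-101,0,0,0,0],[1,-185,-121,0,0,0,0],[1,-216,-142,0,0,0,0],[1,-247,-162,0,0,0,0],[1,-278,-183,0,0,0,0],[1,-308,-203,0,0,0,0]]]' && python3 -m handwheel '[[[1,-25,-16,0,0,0,0],[1,-45,-30,0,0,0,0],[1,-60,-40,0,0,0,0],[1,-70,-46,0,0,0,0],[1,-77,-50,0,0,0,0],[1,-80,-52,0,0,0,0],[1,-80,-52,0,0,0,0],[1,-80,-52,0,0,0,0]]]'
python3 - <<'E'
from h import *
go(.622,.132,.116,-90)
for cam in ['side']:
    c=snap(cam,'side1'); X=cloud(c)
E
```

```text
time: 3.22
tool_pos: [0.5693, 0.0517, 0.2498]
orientation: [-180.0, -0.0, -90.0]
wrist_force: [1.3, -0.9, 0.9]
finger_gap: 0.994
time: 3.88
tool_pos: [0.6202, 0.129, 0.2497]
orientation: [180.0, -0.0, -90.0]
wrist_force: [-0.4, 0.7, 0.4]
finger_gap: 0.999
t 3.88 pos [0.6202 0.129  0.2497] rpy [ 1.7999e+02 -2.0000e-02 -9.0050e+01] gap 0.999 F [-0.4  0.7  0.4] 
 shift [ -3.1  -1.8 133.7] turn [ 0.0003 -0.0003 -0.0008]
```

View pics/side1.png

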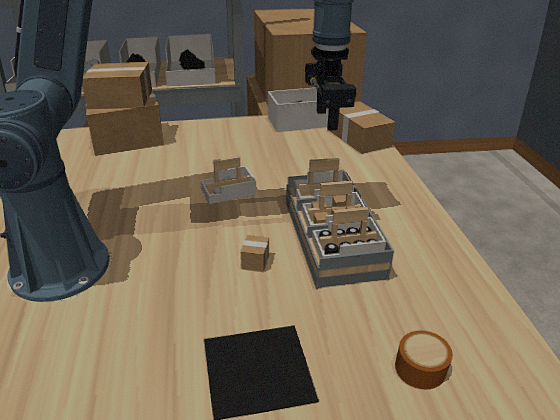

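```bash
python3 -m handwheel '[[[1,-3,-2,12,0,0,0],[1,-3,-2,36,0,0,0],[1,-3,-2,62,0,0,0],[1,-3,-2,86,0,0,0],[1,-3,-2,106,0,0,0],[1,-3,-2,120,0,0,0],[1,-3,-2,128,0,0,0],[1,-3,-2,132,0,0,0],[1,-3,-2,133,0,0,0],[1,-3,-2,133,0,0,0]]]' && python3 -m handwheel '[[[0.5,0,0,0,0,0,0],[0.3,0,0,0,0,0,0],[0,0,0,0,0,0,0],[0,0,0,0,0,0,0],[0,0,0,0,0,0,0],[0,0,0,0,0,0,0],[0,0,0,0,0,0,0],[0,0,0,0,0,0,0],[0,0,0,0,0,0,0],[0,0,0,0,0,0,0]]]'
```

```text
time: 4.77
tool_pos: [0.6231, 0.1326, 0.1175]
orientation: [-179.9, 0.0, -90.0]
wrist_force: [1.0, 0.1, 0.7]
finger_gap: 0.999
time: 5.6
tool_pos: [0.6224, 0.1327, 0.1167]
orientation: [180.0, -0.0, -90.0]
wrist_force: [0.6, -0.4, -0.4]
finger_gap: 0.269
```

```bash
python3 -m handwheel '[[[0,0,0,0,0,0,0],[0,0,0,0,0,0,0],[0,0,0,0,0,0,0],[0,0,0,0,0,0,0],[0,0,0,0,0,0,0]]]'
```

```text
time: 6.02
tool_pos: [0.6224, 0.1327, 0.1166]
orientation: [180.0, 0.0, -90.0]
wrist_force: [0.7, -0.0, -0.8]
finger_gap: 0.112
```

```bash
python3 -m handwheel '[[[0,0,0,-2,0,0,0],[0,0,0,-7,0,0,0],[0,0,0,-15,0,0,0],[0,0,0,-27,0,0,0],[0,0,0,-42,0,0,0],[0,0,0,-60,0,0,0],[0,0,0,-80,0,0,0],[0,0,0,-100,0,0,0],[0,0,0,-118,0,0,0],[0,0,0,-130,0,0,0]]]'
python3 - <<'E'
from h import *
go(.4055,-.3305,.25,-86.5)
E
```

```text
time: 6.85
tool_pos: [0.6234, 0.1327, 0.2505]
orientation: [-179.8, 0.0, -90.0]
wrist_force: [-0.0, 0.1, -3.3]
finger_gap: 0.107
t 6.85 pos [0.6234 0.1327 0.2505] rpy [-179.77    0.    -90.01] gap 0.107 F [-0.   0.1 -3.3] 
 shift [ 4.633e+02  2.178e+02 -4.000e-01] turn [-0.004  -0.0001 -0.0612]
```

```bash
python3 -m handwheel '[[[0,7,3,0,0,0,0],[0,24,11,0,0,0,0],[0,48,23,0,0,0,-0.01],[0,77,36,0,0,0,-0.02],[0,106,50,0,0,0,-0.03],[0,136,64,0,0,0,-0.04],[0,166,78,0,0,0,-0.05],[0,196,92,0,0,0,-0.06],[0,226,106,0,0,0,-0.06],[0,256,120,0,0,0,-0.06]]]' && python3 -m handwheel '[[[0,29,16,0,0,0,0],[0,58,32,0,0,0,0],[0,88,46,0,0,0,0],[0,117,60,0,0,0,0],[0,144,73,0,0,0,0],[0,166,83,0,0,0,0],[0,183,91,0,0,0,0],[0,194,96,0,0,0,0],[0,200,99,0,0,0,0],[0,202,100,0,0,0,0]]]' && python3 -m handwheel '[[[0,0,0,0,0,0,0],[0,0,0,0,0,0,0]]]'
python3 - <<'E'
from h import *
go(.4055,-.3305,.07,-86.5)
c=snap('side','side2')
E
```

```text
time: 7.68
tool_pos: [0.5006, -0.1246, 0.2459]
orientation: [179.9, 0.0, -86.6]
wrist_force: [0.4, -0.3, -2.3]
finger_gap: 0.11
time: 8.52
tool_pos: [0.414, -0.3313, 0.2462]
orientation: [180.0, 0.0, -86.6]
wrist_force: [0.4, -0.4, -2.8]
finger_gap: 0.111
time: 8.68
tool_pos: [0.4149, -0.33, 0.2465]
orientation: [180.0, 0.0, -86.5]
wrist_force: [0.6, -0.3, -1.8]
finger_gap: 0.114
t 8.68 pos [ 0.4149 -0.33    0.2465] rpy [ 1.800e+02  4.000e-02 -8.653e+01] gap 0.114 F [ 0.6 -0.3 -1.8] 
 shift [1.000e-01 9.400e+00 1.765e+02] turn [ 0.0001  0.0007 -0.0005]
```

View pics/side2.png

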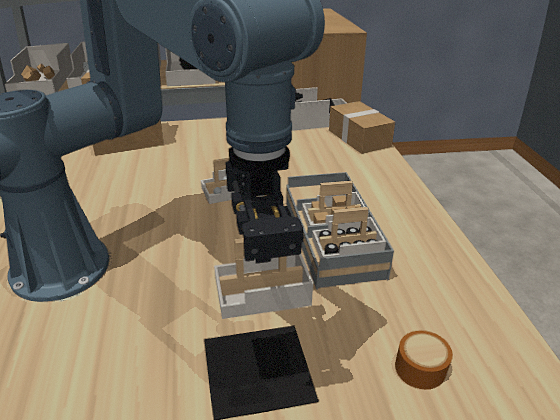

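```bash
python3 -m handwheel '[[[0,0,3,8,0,0,0],[0,0,6,26,0,0,0],[0,0,9,50,0,0,0],[0,0,9,76,0,0,0],[0,0,9,102,0,0,0],[0,0,9,126,0,0,0],[0,0,9,146,0,0,0],[0,0,9,160,0,0,0],[0,0,9,168,0,0,0],[0,0,9,171,0,0,0]]]' && python3 -m handwheel '[[[0,0,0,1,0,0,0],[0,0,0,2,0,0,0],[0,0,0,3,0,0,0],[0,0,0,4,0,0,0],[0,0,0,5,0,0,0],[0,0,0,5,0,0,0],[0,0,0,5,0,0,0]]]'
```

```text
time: 9.57
tool_pos: [0.4051, -0.3301, 0.074]
orientation: [179.9, 0.1, -86.5]
wrist_force: [0.7, 0.4, -2.3]
finger_gap: 0.105
time: 10.15
tool_pos: [0.4057, -0.3316, 0.0709]
orientation: [-180.0, -0.0, -86.6]
wrist_force: [-0.7, -0.8, -3.4]
finger_gap: 0.106
```

```bash
python3 -m handwheel '[[[0,0,0,0.5,0,0,0],[0,0,0,1,0,0,0],[0,0,0,1.5,0,0,0],[0,0,0,1.5,0,0,0]]]'; python3 - <<'E'
from h import *
go(.4055,-.3305,.07,-86.5)
c=snap('side','side3'); X=cloud(c)
cv2.imwrite('pics/side3c.png',cv2.resize(cv2.cvtColor(c['img'][250:420,150:370],cv2.COLOR_RGB2BGR),None,fx=3,fy=3,interpolation=cv2.INTER_CUBIC))
E
```

```text
time: 10.48
tool_pos: [0.4058, -0.3316, 0.0706]
orientation: [180.0, -0.0, -86.6]
wrist_force: [-3.9, 4.4, 10.6]
finger_gap: 0.109
t 10.48 pos [ 0.4058 -0.3316  0.0706] rpy [ 1.7999e+02 -1.0000e-02 -8.6560e+01] gap 0.109 F [-3.9  4.4 10.6] 
 shift [-1.1  0.2  0.6] turn [ 0.0001 -0.0002 -0.0011]
```

View pics/side3c.png

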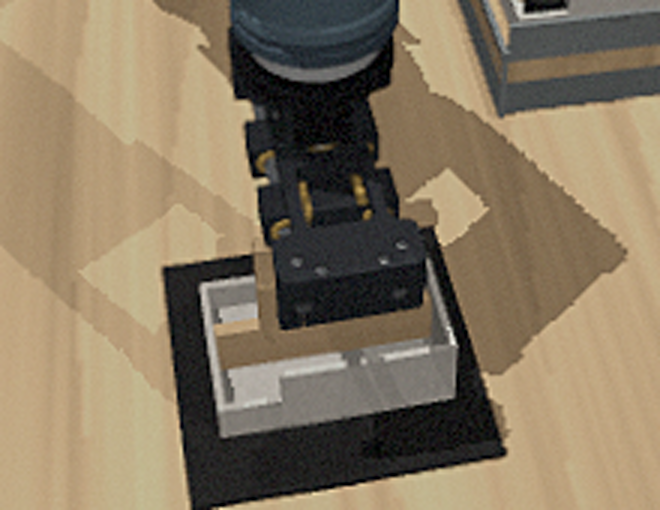

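```bash
python3 -m handwheel '[[[0.1,0,0,0,0,0,0],[0.2,0,0,-1,0,0,0],[0.5,0,0,-1,0,0,0],[0.5,0,0,-1,0,0,0],[0.5,0,0,-1,0,0,0],[0.5,0,0,-1,0,0,0],[0.5,0,0,-3,0,0,0],[0.5,0,0,-10,0,0,0],[0.5,0,0,-25,0,0,0],[0.5,0,0,-45,0,0,0]]]' && python3 -m handwheel '[[[0.8,0,0,-25,0,0,0],[0.8,0,0,-55,0,0,0],[0.8,0,0,-85,0,0,0],[0.8,0,0,-105,0,0,0],[0.8,0,0,-115,0,0,0]]]'
python3 - <<'E'
from h import *
go(.397,.2703,.16,-77.7)
E
```

```text
time: 11.37
tool_pos: [0.4049, -0.3305, 0.1138]
orientation: [179.9, 0.1, -86.6]
wrist_force: [0.0, -1.4, -0.9]
finger_gap: 0.499
time: 11.78
tool_pos: [0.4067, -0.3327, 0.2333]
orientation: [-179.8, -0.3, -86.6]
wrist_force: [-0.6, 0.9, 0.2]
finger_gap: 0.799
t 11.78 pos [ 0.4067 -0.3327  0.2333] rpy [-179.81   -0.27  -86.57] gap 0.799 F [-0.6  0.9  0.2] 
 shift [-602.8  -26.2   70.5] turn [-0.0029 -0.005  -0.1548]
```

```bash
python3 -m handwheel '[[[1,-10,0,0,0,0,0],[1,-30,-1,0,0,0,0],[1,-58,-2,0,0,0,-0.02],[1,-90,-3,0,0,0,-0.04],[1,-124,-5,0,0,0,-0.06],[1,-158,-6,0,0,0,-0.08],[1,-192,-8,0,0,0,-0.1],[1,-226,-10,0,0,0,-0.12],[1,-260,-11,0,0,0,-0.14],[1,-294,-13,0,0,0,-0.155]]]' && python3 -m handwheel '[[[1,-33,4,0,0,0,0],[1,-66,8,0,0,0,0],[1,-99,12,0,0,0,0],[1,-132,16,0,0,0,0],[1,-165,20,0,0,0,0],[1,-198,24,0,0,0,0],[1,-228,28,0,0,0,0],[1,-252,31,0,0,0,0],[1,-268,33,0,0,0,0],[1,-280,34,0,0,0,0]]]' && python3 -m handwheel '[[[1,0,0,0,0,0,0],[1,0,0,0,0,0,0]]]'
python3 - <<'E'
from h import *
go(.397,.2703,.0675,-77.7)
X=None
for cam in ['side','top']:
    c=snap(cam,cam+'4'); X=cloud(c)
    for y,x,nm in [(-.331,.405,'empty')]:
        m=(abs(X[...,0]-x)<.1)&(abs(X[...,1]-y)<.1)&(X[...,2]>.035)&(X[...,2]<.056); print(nm,rect(X[m]), np.nanmax(X[m][:,2]))
        m=(abs(X[...,0]-x)<.1)&(abs(X[...,1]-y)<.1)&(X[...,2]>.095)&(X[...,2]<.115); print('bar',rect(X[m]),np.median(X[m],0))
E
```

```text
time: 12.62
tool_pos: [0.3992, -0.0348, 0.2274]
orientation: [179.9, 0.1, -77.7]
wrist_force: [0.3, 0.4, -0.4]
finger_gap: 0.996
time: 13.45
tool_pos: [0.3056, 0.2304, 0.2274]
orientation: [179.8, 0.0, -77.6]
wrist_force: [0.3, 0.2, -0.6]
finger_gap: 1.003
time: 13.62
tool_pos: [0.3068, 0.2291, 0.2278]
orientation: [179.8, -0.0, -77.6]
wrist_force: [0.6, -1.0, -0.2]
finger_gap: 1.001
t 13.62 pos [0.3068 0.2291 0.2278] rpy [ 1.7985e+02 -3.0000e-02 -7.7570e+01] gap 1.001 F [ 0.6 -1.  -0.2] 
 shift [-20.9 -97.4 160. ] turn [ 0.0027 -0.0005  0.0023]
empty (array([ 407.9, -331.4]), array([126.2,  95. ]), 4.1) 0.05559428314662129
bar (array([ 406.1, -331.3]), array([70.3, 12.5]), 3.8) [ 0.40617315 -0.33364667  0.10352451]
empty (array([ 409.6, -330.8]), array([123.9,  91. ]), 3.6) 0.055361894615458096
bar (array([ 406.6, -329.9]), array([70.4, 11.7]), 3.7) [ 0.40517287 -0.32882808  0.10388261]
```

View pics/side4.png

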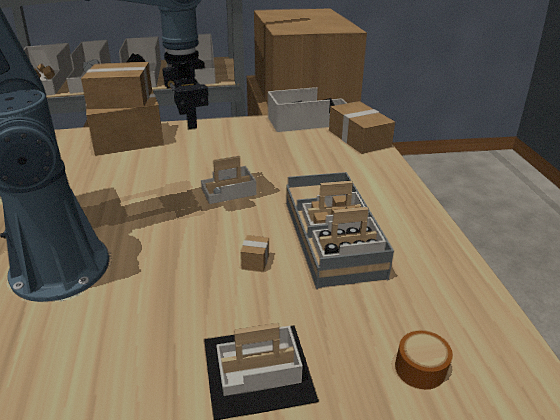

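View pics/top4.png

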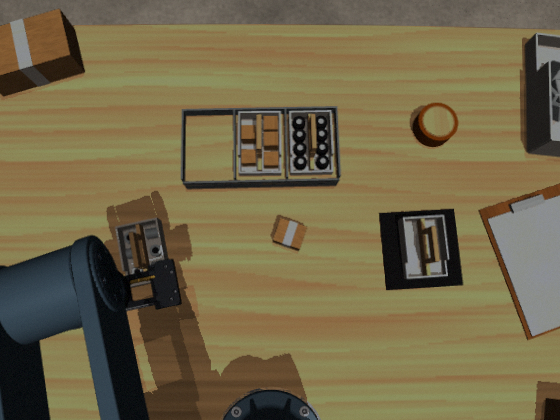

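```bash
python3 -m handwheel '[[[1,-3,-10,0,0,0,0],[1,-7,-32,0,0,0,0],[1,-12,-56,0,0,0,0],[1,-17,-78,0,0,0,0],[1,-20,-91,0,0,0,0],[1,-21,-96,0,0,0,0],[1,-21,-97,0,0,0,0],[1,-21,-97,0,0,0,0]]]'
python3 - <<'E'
from h import *
go(.397,.2703,.0665,-77.7)
c=snap('side','side5'); X=cloud(c)
c=eyes.capture('top'); X=cloud(c)
m=(abs(X[...,0]-.625)<.1)&(abs(X[...,1]-.131)<.075)
P=X[m]
r=P[(P[:,2]>.074)&(P[:,2]<.086)]
print('stop',rect(r))
b=P[(P[:,2]>.046)&(P[:,2]<.055)]; print('board',rect(b),np.median(b[:,2]))
for x in np.arange(.57,.69,.02):
    q=r[abs(r[:,0]-x)<.01]; L=q[q[:,1]>.14][:,1]; R=q[q[:,1]<.12][:,1]; print(round(x,2),np.round([np.median(L) if len(L) else 0,np.median(R) if len(R) else 0],4))
for y in np.arange(.09,.18,.02):
    q=r[(abs(r[:,1]-y)<.01)&(r[:,0]>.66)][:,0]; f=P[(abs(P[:,1]-y)<.01)&(P[:,0]<.57)&(P[:,2]>.054)&(P[:,2]<.062)][:,0]
    print(round(y,2),'back',np.median(q),len(q),'lip',np.median(f) if len(f) else 0,len(f))
cv2.imwrite('pics/bay.png',cv2.resize(cv2.cvtColor(c['img'][90:200,170:350],cv2.COLOR_RGB2BGR),None,fx=4,fy=4,interpolation=cv2.INTER_CUBIC))
E
```

```text
time: 14.38
tool_pos: [0.3982, 0.2695, 0.2288]
orientation: [179.9, -0.0, -77.8]
wrist_force: [-1.1, -0.5, 0.3]
finger_gap: 1.0
t 14.38 pos [0.3982 0.2695 0.2288] rpy [ 1.7992e+02 -2.0000e-02 -7.7750e+01] gap 1.0 F [-1.1 -0.5  0.3] 
 shift [ -1.1   0.8 162.3] turn [ 0.0013 -0.0003 -0.0009]
stop (array([623.9, 122.1]), array([156.2, 131.5]), 0.7)
board (array([619.9, 120.2]), array([158.3, 128.6]), 0.5) 0.051180277618373564
0.57 [0.1831 0.0668]
0.59 [0.1837 0.0648]
0.61 [0.1846 0.0752]
0.63 [0.185  0.0757]
0.65 [0.1853 0.0778]
0.67 [0.185  0.0761]
0.09 back 0.6986637864389085 29 lip 0.5452157389263387 24
0.11 back 0.6984187378873102 33 lip 0.544957272869758 27
0.13 back 0.697815582987078 31 lip 0.5448984087345206 31
0.15 back 0.6967824690447 28 lip 0.543613072568878 27
0.17 back 0.6965759078647725 27 lip 0.5436891830427595 29
```

View pics/bay.png

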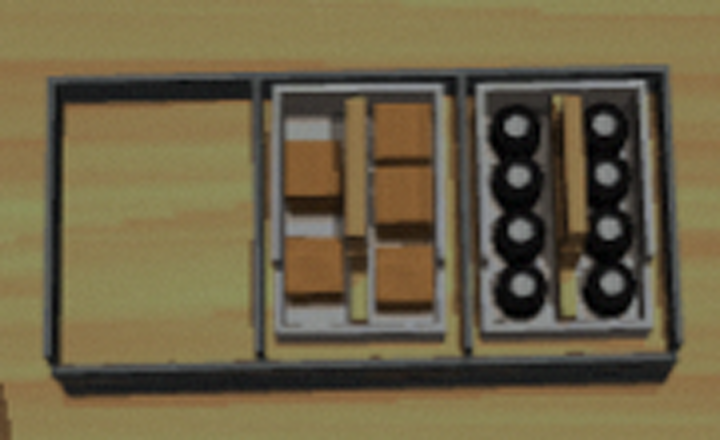

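View pics/side5.png

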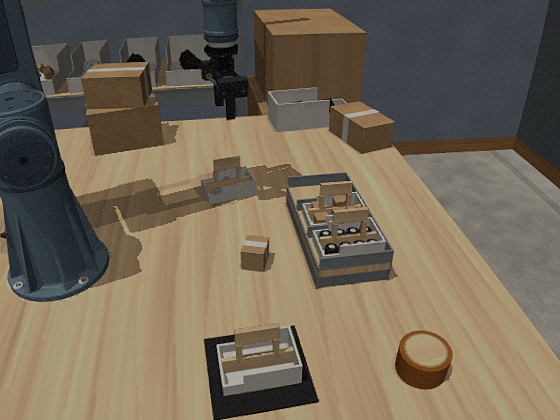

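```bash
python3 -m handwheel '[[[1,-1,1,10,0,0,0],[1,-1,1,32,0,0,0],[1,-1,1,62,0,0,0],[1,-1,1,92,0,0,0],[1,-1,1,118,0,0,0],[1,-1,1,138,0,0,0],[1,-1,1,151,0,0,0],[1,-1,1,158,0,0,0],[1,-1,1,161,0,0,0],[1,-1,1,161,0,0,0]]]' && python3 -m handwheel '[[[0.5,0,0,0,0,0,0],[0,0,0,0,0,0,0],[0,0,0,0,0,0,0],[0,0,0,0,0,0,0],[0,0,0,0,0,0,0],[0,0,0,0,0,0,0],[0,0,0,0,0,0,0],[0,0,0,0,0,0,0],[0,0,0,0,0,0,0],[0,0,0,0,0,0,0]]]' && python3 -m handwheel '[[[0,0,0,0,0,0,0],[0,0,0,0,0,0,0],[0,0,0,0,0,0,0],[0,0,0,0,0,0,0],[0,0,0,0,0,0,0],[0,0,0,0,0,0,0]]]'
python3 - <<'E'
from h import *
go(.6215,.131,.0665,-89)
E
```

```text
time: 15.32
tool_pos: [0.3968, 0.2709, 0.0679]
orientation: [180.0, -0.0, -77.7]
wrist_force: [-1.0, -0.9, 0.1]
finger_gap: 0.998
time: 16.15
tool_pos: [0.3973, 0.2711, 0.0682]
orientation: [180.0, 0.0, -77.7]
wrist_force: [-0.3, 0.2, 0.8]
finger_gap: 0.267
time: 16.65
tool_pos: [0.3972, 0.271, 0.0682]
orientation: [180.0, -0.0, -77.7]
wrist_force: [0.2, -1.2, -0.3]
finger_gap: 0.113
t 16.65 pos [0.3972 0.271  0.0682] rpy [179.99  -0.   -77.69] gap 0.113 F [ 0.2 -1.2 -0.3] 
 shift [ 184.6 -189.3    1.6] turn [ 1.000e-04 -1.000e-04  1.973e-01]
```

```bash
python3 -m handwheel '[[[0,0,0,-1,0,0,0],[0,0,0,-3,0,0,0],[0,0,0,-6,0,0,0],[0,0,0,-10,0,0,0],[0,0,0,-15,0,0,0],[0,0,0,-20,0,0,0],[0,0,0,-25,0,0,0],[0,0,0,-28,0,0,0],[0,0,0,-30,0,0,0],[0,0,0,-30,0,0,0]]]'
python3 - <<'E'
from h import *
go(.6215,.131,.0665,-89); print(get_obs()['torque'])
c=snap('side','side6');X=cloud(c)
cv2.imwrite('pics/side6c.png',cv2.resize(cv2.cvtColor(c['img'][110:220,170:290],cv2.COLOR_RGB2BGR),None,fx=5,fy=5,interpolation=cv2.INTER_CUBIC))
E
```

```text
time: 17.48
tool_pos: [0.3976, 0.2712, 0.0989]
orientation: [-179.9, 0.0, -77.7]
wrist_force: [0.4, 0.6, -4.4]
finger_gap: 0.108
t 17.48 pos [0.3976 0.2712 0.0989] rpy [-1.7994e+02  1.0000e-02 -7.7690e+01] gap 0.108 F [ 0.4  0.6 -4.4] 
 shift [ 184.7 -188.8   32.5] turn [-0.0011  0.0003  0.1973]
[-0.01909714  0.02384318 -0.02131646]
```

View pics/side6c.png

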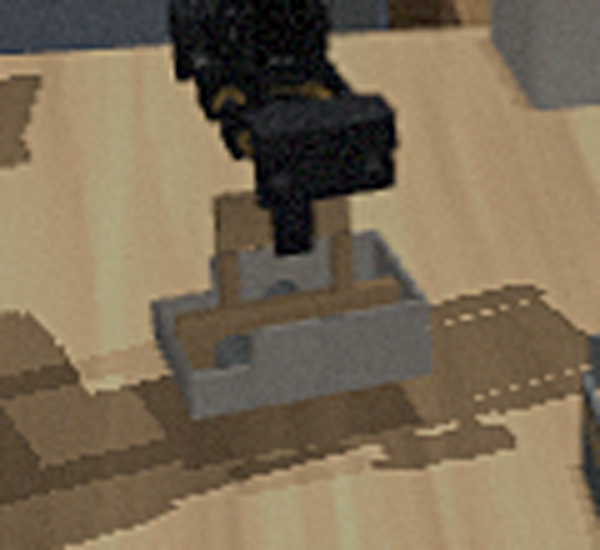

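```bash
python3 -m handwheel '[[[0,0,0,-2,0,0,0],[0,0,0,-7,0,0,0],[0,0,0,-16,0,0,0],[0,0,0,-28,0,0,0],[0,0,0,-42,0,0,0],[0,0,0,-56,0,0,0],[0,0,0,-70,0,0,0],[0,0,0,-82,0,0,0],[0,0,0,-90,0,0,0],[0,0,0,-94,0,0,0]]]' && python3 -m handwheel '[[[0,1,-1,-1,0,0,0],[0,3,-3,-1,0,0,0.003],[0,7,-7,-1,0,0,0.007],[0,13,-13,-1,0,0,0.013],[0,21,-21,-1,0,0,0.02],[0,30,-31,-1,0,0,0.03],[0,40,-41,-1,0,0,0.04],[0,50,-51,-1,0,0,0.05],[0,60,-61,-1,0,0,0.06],[0,70,-71,-1,0,0,0.07]]]'
python3 - <<'E'
from h import *
go(.6215,.131,.19,-89)
E
```

```text
time: 18.37
tool_pos: [0.3979, 0.2714, 0.194]
orientation: [-179.9, 0.0, -77.7]
wrist_force: [0.3, -0.1, -3.4]
finger_gap: 0.112
time: 19.2
tool_pos: [0.4831, 0.2167, 0.1931]
orientation: [180.0, -0.0, -81.8]
wrist_force: [0.1, -0.4, -3.8]
finger_gap: 0.112
t 19.2 pos [0.4831 0.2167 0.1931] rpy [180.   -0.  -81.8] gap 0.112 F [ 0.1 -0.4 -3.8] 
 shift [ 104.5 -124.8    3.1] turn [ 1.000e-04 -0.000e+00  1.256e-01]
```

```bash
python3 -m handwheel '[[[0,9,-11,0,0,0,0.01],[0,19,-22,0,0,0,0.02],[0,29,-34,0,0,0,0.035],[0,39,-46,0,0,0,0.05],[0,49,-58,0,0,0,0.065],[0,59,-70,0,0,0,0.08],[0,69,-82,0,0,0,0.095],[0,78,-93,0,0,0,0.11],[0,86,-102,0,0,0,0.12],[0,92,-110,0,0,0,0.126]]]' && python3 -m handwheel '[[[0,4,-5,0,0,0,0],[0,7,-7,0,0,0,0],[0,8,-8,0,0,0,0],[0,8,-8,0,0,0,0],[0,8,-8,0,0,0,0]]]'
python3 - <<'E'
from h import *
go(.6215,.131,.1182,-89); print(get_obs()['torque'])
c=snap('side','side7')
cv2.imwrite('pics/side7c.png',cv2.resize(cv2.cvtColor(c['img'][80:290,240:410],cv2.COLOR_RGB2BGR),None,fx=2.8,fy=2.8,interpolation=cv2.INTER_CUBIC))
X=cloud(c)
m=(abs(X[...,0]-.62)<.08)&(abs(X[...,1]-.131)<.06)&(X[...,2]>.155)&(X[...,2]<.18); print(rect(X[m]),np.nanpercentile(X[m][:,2],[50,90]))
c=snap('top','top7')
cv2.imwrite('pics/top7c.png',cv2.resize(cv2.cvtColor(c['img'][90:200,170:350],cv2.COLOR_RGB2BGR),None,fx=4,fy=4,interpolation=cv2.INTER_CUBIC))
E
```

```text
time: 20.03
tool_pos: [0.6049, 0.1415, 0.193]
orientation: [180.0, -0.0, -89.0]
wrist_force: [0.3, -0.6, -2.8]
finger_gap: 0.108
time: 20.45
tool_pos: [0.6114, 0.1351, 0.1932]
orientation: [180.0, 0.0, -88.9]
wrist_force: [-0.0, 0.0, -3.1]
finger_gap: 0.112
t 20.45 pos [0.6114 0.1351 0.1932] rpy [ 1.7998e+02  1.0000e-02 -8.8900e+01] gap 0.112 F [-0.   0.  -3.1] 
 shift [  4.3 -10.1  75. ] turn [0.0004 0.0002 0.0018]
[ 0.08314188  0.00935393 -0.00500482]
(array([613.4, 134.6]), array([127.4,  96.3]), 1.0) [0.16280438 0.17077959]
```

View pics/side7c.png

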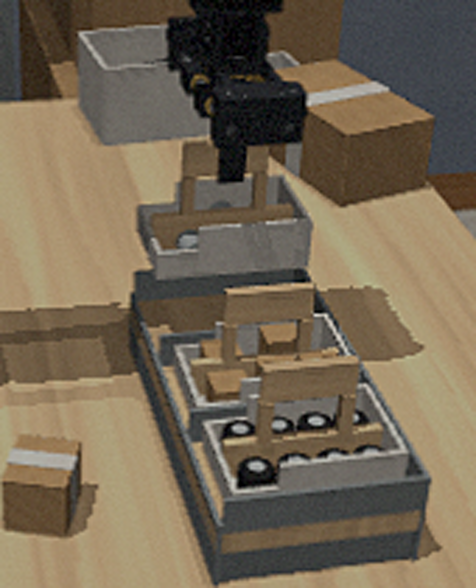

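View pics/top7c.png

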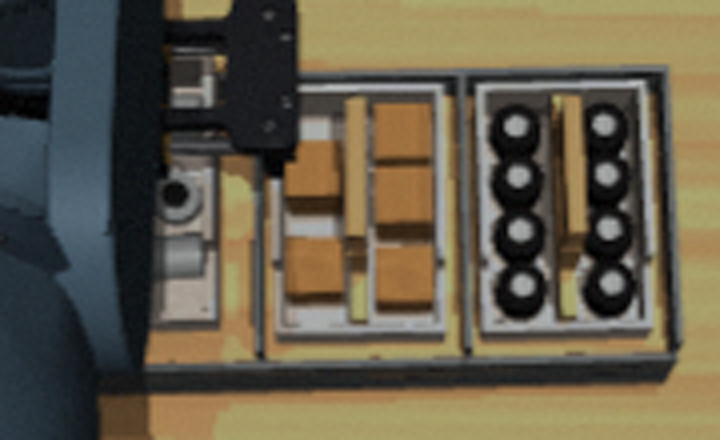

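```bash
python3 -m handwheel '[[[0,1,-2,0,0,0,0],[0,2,-5,1,0,0,0],[0,4,-8,4,0,0,0],[0,4,-10,9,0,0,0],[0,4,-10,16,0,0,0],[0,4,-10,24,0,0,0],[0,4,-10,30,0,0,0],[0,4,-10,34,0,0,0],[0,4,-10,36,0,0,0],[0,4,-10,36,0,0,0]]]'
python3 - <<'E'
from h import *
go(.6215,.131,.1182,-89)
c=snap('side','side8')
cv2.imwrite('pics/side8c.png',cv2.resize(cv2.cvtColor(c['img'][80:290,240:410],cv2.COLOR_RGB2BGR),None,fx=2.8,fy=2.8,interpolation=cv2.INTER_CUBIC))
c=snap('top','top8')
cv2.imwrite('pics/top8c.png',cv2.resize(cv2.cvtColor(c['img'][90:200,170:350],cv2.COLOR_RGB2BGR),None,fx=4,fy=4,interpolation=cv2.INTER_CUBIC))
E
```

```text
time: 21.38
tool_pos: [0.6214, 0.131, 0.1564]
orientation: [179.9, -0.0, -88.9]
wrist_force: [0.3, 0.2, -3.4]
finger_gap: 0.11
t 21.38 pos [0.6214 0.131  0.1564] rpy [179.92  -0.   -88.92] gap 0.11 F [ 0.3  0.2 -3.4] 
 shift [ 0.  -0.1 38.2] turn [ 0.0013 -0.      0.0014]
```

View pics/side8c.png

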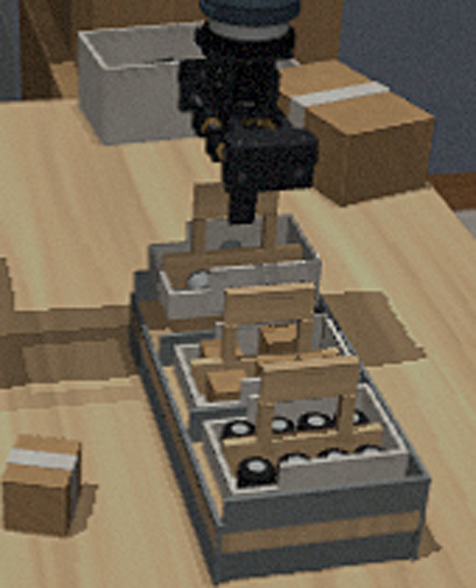

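View pics/top8c.png

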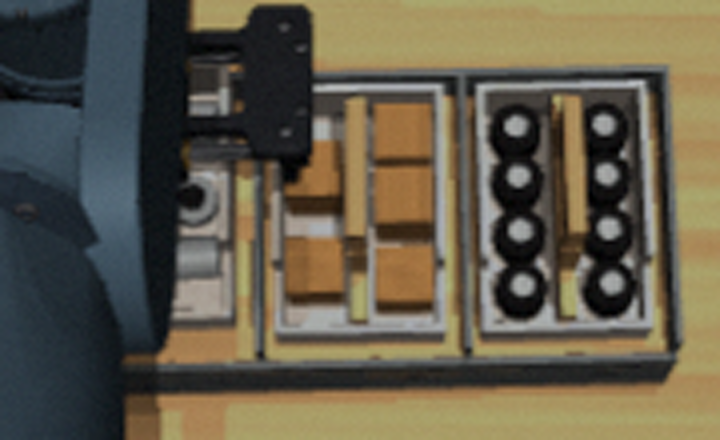

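```bash
python3 -m handwheel '[[[0,0,0,2,0,0,0],[0,0,0,6,0,0,0],[0,0,0,11,0,0,0],[0,0,0,17,0,0,0],[0,0,0,23,0,0,0],[0,0,0,28,0,0,0],[0,0,0,32,0,0,0],[0,0,0,34,0,0,0],[0,0,0,35,0,0,0],[0,0,0,35,0,0,0]]]' && python3 -m handwheel '[[[0,0,0,0.7,0,0,0],[0,0,0,1.4,0,0,0],[0,0,0,2.1,0,0,0],[0,0,0,2.1,0,0,0]]]'
```

```text
time: 22.32
tool_pos: [0.6218, 0.131, 0.122]
orientation: [180.0, 0.0, -88.9]
wrist_force: [0.5, 0.3, -3.9]
finger_gap: 0.111
time: 22.65
tool_pos: [0.6219, 0.131, 0.1202]
orientation: [-180.0, 0.0, -88.9]
wrist_force: [-1.0, -0.8, -3.7]
finger_gap: 0.115
```

```bash
python3 -m handwheel '[[[0,0,0,0.5,0,0,0],[0,0,0,1,0,0,0],[0,0,0,1.5,0,0,0],[0,0,0,1.5,0,0,0],[0,0,0,1.5,0,0,0]]]' 
```

```text
time: 23.07
tool_pos: [0.6219, 0.131, 0.1185]
orientation: [180.0, -0.0, -88.9]
wrist_force: [1.1, 0.1, -4.3]
finger_gap: 0.111
```

```bash
python3 -m handwheel '[[[0,0,0,0.4,0,0,0],[0,0,0,0.8,0,0,0],[0,0,0,0.8,0,0,0],[0,0,0,0.8,0,0,0]]]' 
```

```text
time: 23.4
tool_pos: [0.622, 0.131, 0.1182]
orientation: [-180.0, -0.0, -88.9]
wrist_force: [-2.3, 0.9, 0.0]
finger_gap: 0.111
```

```bash
python3 -m handwheel '[[[0,0,0,0.4,0,0,0],[0,0,0,0.5,0,0,0],[0,0,0,0.5,0,0,0]]]'; python3 - <<'E'
from h import *
c=snap('side','side9')
cv2.imwrite('pics/side9c.png',cv2.resize(cv2.cvtColor(c['img'][80:290,240:410],cv2.COLOR_RGB2BGR),None,fx=2.8,fy=2.8,interpolation=cv2.INTER_CUBIC))
E
```

```text
time: 23.65
tool_pos: [0.622, 0.131, 0.1182]
orientation: [-180.0, -0.0, -88.9]
wrist_force: [-4.4, -0.7, 4.8]
finger_gap: 0.109
```

View pics/side9c.png

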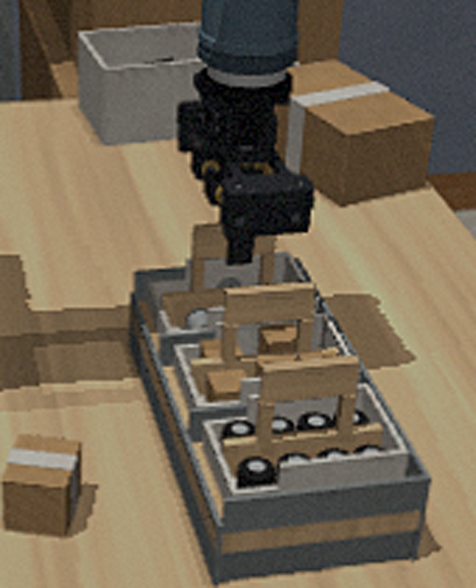

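Bin seated in the left bay (px 235,300 in the crop), level with its neighbours. Release and retreat.

```bash
python3 -m handwheel '[[[0.1,0,0,0,0,0,0],[0.2,0,0,-0.5,0,0,0],[0.5,0,0,-0.5,0,0,0],[0.5,0,0,-0.5,0,0,0],[0.5,0,0,-0.5,0,0,0],[0.5,0,0,-0.5,0,0,0],[0.5,0,0,-3,0,0,0],[0.5,0,0,-10,0,0,0],[0.5,0,0,-25,0,0,0],[0.5,0,0,-45,0,0,0]]]' && python3 -m handwheel '[[[0.5,0,0,-25,0,0,0],[0.5,0,0,-55,0,0,0],[0.5,0,0,-85,0,0,0],[0.5,0,0,-110,0,0,0],[0.5,0,0,-120,0,0,0]]]' && python3 -m handwheel '[[[0.5,20,20,0,0,0,0],[0.5,45,45,0,0,0,0],[0.5,70,70,0,0,0,0],[0.5,95,95,0,0,0,0],[0.5,120,120,0,0,0,0],[0.5,145,145,0,0,0,0],[0.5,165,165,0,0,0,0],[0.5,180,180,0,0,0,0],[0.5,190,190,0,0,0,0],[0.5,190,190,0,0,0,0]]]'
python3 - <<'E'
from h import *
go(.4,-.06,.23,-89)
for cam in ['side','top']:
    c=snap(cam,cam+'10'); X=cloud(c)
    for nm,ctr,z in [('full',(.622,.131),.15),('stockA',(.623,.023),.15),('stockB',(.625,-.086),.15),('empty',(.4055,-.331),.104)]:
        m=(np.hypot(X[...,0]-ctr[0],X[...,1]-ctr[1])<.05)&(abs(X[...,2]-z)<.009)
        P=X[m]; print(cam,nm,len(P), *( (rect(P),np.median(P[:,2]).round(4)) if len(P)>10 else ()))
    m=(abs(X[...,0]-.625)<.09)&(abs(X[...,1]-.131)<.053)&(X[...,2]>.088)&(X[...,2]<.098); 
    P=X[m]; print('fullrim',rect(P), np.linalg.lstsq(np.c_[P[:,:2],np.ones(len(P))],P[:,2],rcond=None)[0].round(3))
    for t in ['bushing0_center','collar0_center','carton_center','tape_roll_center','stock_a_center','stock_b_center']:
        print(t,[(np.round(q['point'],3).tolist(),round(q['confidence'],2)) for q in landmark_of(cam,t)[:4]])
cv2.imwrite('pics/top10c.png',cv2.resize(cv2.cvtColor(c['img'][90:200,170:350],cv2.COLOR_RGB2BGR),None,fx=4,fy=4,interpolation=cv2.INTER_CUBIC))
E
```

```text
time: 24.53
tool_pos: [0.6209, 0.1309, 0.1616]
orientation: [179.8, 0.0, -88.9]
wrist_force: [0.2, -0.4, 0.1]
finger_gap: 0.505
time: 24.95
tool_pos: [0.6236, 0.1311, 0.2879]
orientation: [-179.6, 0.0, -88.9]
wrist_force: [0.9, -0.0, 0.3]
finger_gap: 0.501
time: 25.78
tool_pos: [0.434, -0.0639, 0.282]
orientation: [180.0, -0.0, -89.1]
wrist_force: [0.8, 0.1, 0.4]
finger_gap: 0.498
t 25.78 pos [ 0.434  -0.0639  0.282 ] rpy [ 1.7996e+02 -2.0000e-02 -8.9070e+01] gap 0.498 F [0.8 0.1 0.4] 
 shift [-4.5 33.9 52. ] turn [ 0.0007 -0.0004 -0.0013]
side full 169 (array([620.1, 129.4]), array([71.3, 13.5]), 0.9) 0.148
side stockA 194 (array([622.7,  20.6]), array([72.4, 12. ]), 0.0) 0.1482
side stockB 224 (array([624.8, -86.5]), array([73.3, 15. ]), 2.1) 0.1489
side empty 382 (array([ 406.2, -331.3]), array([70.1, 12.7]), 2.7) 0.1035
fullrim (array([625.5, 130.9]), array([123.9,  93. ]), 1.4) [ 0.018 -0.003  0.082]
bushing0_center [([0.59, 0.106, 0.067], 0.47)]
collar0_center []
carton_center [([0.432, -0.039, 0.022], 0.88)]
tape_roll_center [([0.683, -0.375, 0.018], 0.65)]
stock_a_center [([0.621, 0.024, 0.101], 0.68)]
stock_b_center [([0.626, -0.084, 0.101], 0.61)]
top full 211 (array([620.8, 130.1]), array([72.2, 10.5]), 1.6) 0.1507
top stockA 178 (array([623.1,  22.9]), array([70.6,  8.1]), 0.2) 0.1511
top stockB 0
top empty 214 (array([ 406.5, -330. ]), array([70.4, 11.5]), 3.6) 0.1042
fullrim (array([624.6, 130.8]), array([125.7,  90.2]), 0.5) [0.012 0.007 0.085]
bushing0_center [([0.594, 0.106, 0.068], 0.42), ([0.625, 0.023, 0.1], 0.36)]
collar0_center [([0.584, 0.151, 0.061], 0.59)]
carton_center [([0.436, -0.04, 0.024], 0.74)]
tape_roll_center [([0.685, -0.376, 0.024], 0.71), ([0.627, 0.021, 0.103], 0.6), ([0.617, 0.127, 0.1], 0.45)]
stock_a_center [([0.624, 0.021, 0.096], 0.66)]
stock_b_center []
```

View pics/top10c.png

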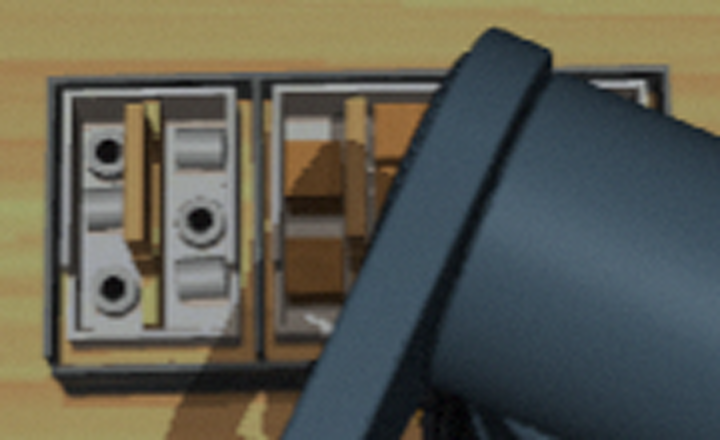

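View pics/side10.png

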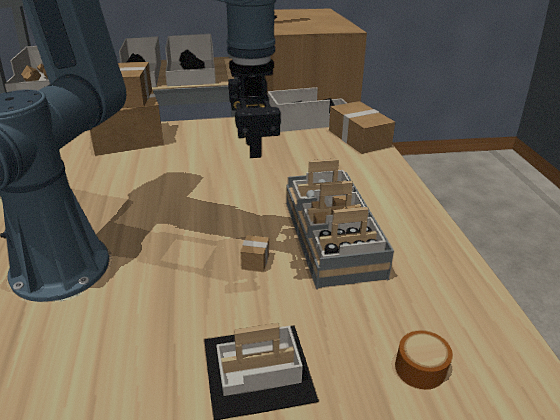

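View pics/top10.png

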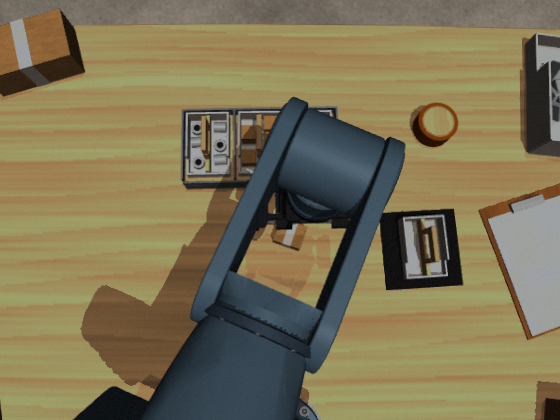

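```bash
python3 -m handwheel '[[[0.5,0,0,0,0,0,0],[0.5,0,0,0,0,0,0],[0.5,0,0,0,0,0,0],[0.5,0,0,0,0,0,0]]]'; python3 -c "
from h import *
print(job.job_done())"
```

```text
time: 26.82
tool_pos: [0.4355, -0.0626, 0.2823]
orientation: [-180.0, -0.0, -88.9]
wrist_force: [0.1, 0.4, -0.4]
finger_gap: 0.497
the job is handed in; nothing more can be done
None
```

I moved the empty bin from the left bay to the mat, then set the filled bin in that bay. The job was handed in at about 27 s, with the arm clear of everything.

- **Empty bin:** its handle measures within about 2 mm of the mat's centre. The bin is in line with the mat's edges.
- **Filled bin:** it went down slowly, with about 5 N of contact force before I released it. It is within about 2 mm of the bay's centre and turned about 1° like the rack, with its low front facing out. The handle top reads 0.151 m from the top camera and 0.148 m from the side, the same as when the empty bin stood there.
- **Fittings:** all three bushings and three collars show inside the bin in the last top picture.
- **Bystanders:** the carton, the tape roll and both stock bins read the same as at the start, within measurement noise.

**Weaker checks:**
- A plane fitted to the filled bin's rim showed a slope of about 1 to 2%. I took this as depth noise, because the handle height matches the neighbours.
- In the last top picture the arm hid the stock bin with the black rubber mounts, so only the side camera confirms it.
- The networks found only one bushing and one collar in the last pictures. The count of six is from looking at the picture.

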